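Shim a sagging bath caddy level

ROBOT

A 6-joint arm with a two-finger parallel gripper is mounted at the origin on the work surface. World frame = base frame: x ahead of the robot, y to its left, z up, the work surface at z = 0. Lengths are in m, angles in rad, forces in N, time in s.
With the tool pointing down it reaches from about 0.425 to 0.95 m from the base axis. Payload 3.5 kg.
Tool frame: the origin (TCP) lies at the very end of the fingers, on their centre line; the grasp point (between the pads) lies 19 mm behind it; z points along the fingers, y is the line along which they close (so a half turn about z gives the same grasp; the last joint's range is limited). The gripper opens to 85 mm and grips with 20 to 120 N. Pads are 22 mm wide; open, the fingers measure 114 mm over their backs; the gripper's body (76 mm by 85 mm) begins 54 mm behind the grasp point. The pads swing forward as they close: fully open they stand 13 mm farther back than shut.
Start: joints at [-1.499, 0.286, 1.577, -0, 1.279, -0.15], TCP at [0.149, -0.658, 0.231] pointing down, gripper open.
Joint ranges: [-2.77, 2.77], [-0.9, 2.22], [0.21, 2.48], [-1.53, 4.67], [0.24, 2.81], [-2.84, 2.84]. Speed limits (rad/s): [2.79, 2.79, 3.14, 3.14, 3.14, 3.14].

INTERFACE

Orientations are given as a unit quaternion [x, y, z, w].
In Python, from plant import ctrl gives the robot as it stands.
- The arm moves only by the tool carry_out, never from a script. Its argument "deltas" is one flat list of numbers, 6 for each row, row after row: the shift along the tool's x, y, z in m, then the turn, a rotation vector about the tool's x, y, z in rad. A call has 1 to 5 rows; each row is the pose to reach, as a shift and turn from the pose commanded when the call began, along the tool's axes at that moment; what a row does not reach only later rows make up. A row lasts 1/8 s, in which the tool goes at most 62.5 mm and 10.7 degrees, less where a joint would pass 70% of its speed; a pose out of reach is approached as far as the arm can. A call with a gripper value outside its range is refused whole. "grip" is the opening in per cent of the stroke, from 0 (shut) to 100 (fully open), set as the call begins (left out, the last holds). The fingers move at their own pace and stop on an object; "grip_force" is the grip in N (left out, the last holds). Time passes only in rows, so rows that repeat a pose let the fingers close. It gives the time, the measured TCP pose, the force, the opening and the grip force at its end, in the units of the state.
- ctrl.get_state(): the state, without advancing time (a new reading comes with each control period).
- ctrl.read_camera(name): name is "scene" or "side" or "wrist"; returns (picture, depth): 480x640x3 uint8, red, green, blue; 480x640 float32, m along the optical axis (not along the pixel's ray), 0 where there is no reading.
- ctrl.camera_model(name): a dict with "intrinsics" (3x3 intrinsics, pixels), "extrinsics" (4x4, takes a point from world to camera coordinates); the wrist camera has in their place "hand_eye" (4x4, takes a point from camera to tool coordinates, whose origin is the TCP and whose axes are the flange's). Camera axes: x right, y down, z forward; pixel columns grow to the right and rows downward; lengths in m; the calibration is good to about 2 mm. A picture is of the moment at which its call begins: read the wrist's pose just before it. camera_model takes no time and is no camera call.
- ctrl.sign_off(): hands the job in; it is judged then, once.
Trained networks look in the newest picture that a camera, given by its name, has taken for a name from the list of things; names that differ only in an ending like _2 or _b are one class to them, and where a whole thing is asked for, a point or a joint stands for the part that bears it (a point fixed in the world has none). Each returns a list of dicts, best first, with "score" (0 to 1); they miss things now and then, are a little off and sometimes report something else, mostly with a low value. They report only what shows in the picture. A call takes as long as a camera call. They do not tell look-alikes from the thing itself.
- ctrl.find_in(camera, query): "uv" ([column, row] in pixels, amid what is visible of it).
The state is a dict: "time": time; "qpos": joint angles; "dq": joint speeds; "joint_efforts": joint torques, N m; "eef_pos": TCP position; "tcp_rot": TCP orientation; "contact_force": force on the tool from outside, world axes, zero at the start; "wrist_torque": the same for the moment, N m; "opening": opening from 0.0 (shut) to 1.0 (fully open); "finger_force": force on a finger pad.
Only numpy, scipy, OpenCV 4.12 (cv2) and the standard library are available. Lean on these libraries where they do the work, as an engineer would, in place of code of your own. Each camera call takes 0.05 s, during which the arm holds its last target. There are 200 camera calls.

TASK

The blue tiered caddy sags at its front foot. Set the wedge shim on the ledge with its thin end towards that foot, push it gently under the foot until the ball of the level on top of the caddy rests midway between its two marks, and leave it there, flat on the ledge and carrying the foot. Do not lift or press the caddy by hand, do not force the shim, and leave the things lying round about where they are.

Things in the scene. Friction and masses are not known exactly. Their poses are not given: they have to be found in the camera images.
- shim: Loose grey plastic wedge shim, 0.12 kg, 135 mm long, 44 mm wide, flat on the ledge to the left or right. Origin on its underside below the middle of its grip fin; x to the thin end, z up. The ramp falls evenly from 29 mm thick at x = +15 mm to 3 mm at the thin edge, x = +115 mm. Heel: 29 mm high block, x = -20 to +15 mm. It stays put by friction under the foot when let go.
- shim_fin (a point): Middle of the top of the shim's upright grip fin, 75 mm above its underside. The fin stands on the 29 mm high heel and is 34 mm long (along the shim's x), 22 mm wide (y), 46 mm high; grip it across y.
- caddy: Blue plastic caddy, three tiers stepping up away from the robot, 180 mm wide, 2 kg. -x is its front. It only tilts, about a fixed axis along y, 200 mm behind (+x) and level with its origin. It sags on a stop, front 0.045 rad low; rises to 0.03 past level. From the origin: front wall at x = -15 mm, 70 mm above the ledge; tier 2 from +40 mm (135 mm high with pots), tier 3 from +95 mm (170 mm).
- foot (a point): Lowest point, mid-width, of the one front foot: a 16 mm round rubber bar, 30 mm long across, under a 30 mm wide tongue reaching 8 mm beyond it and 53 mm before the front wall. It hangs 4 to 10 mm above the ledge and gives some mm under load, so the levelling depth (it differs by 25 mm) shows only on the level. The shim goes in along the caddy's +x; pushing takes 5 to 15 N.
- ball (a joint): Level reading, m: place of the 16 mm dark ball in the groove of a white bar (108 x 36 mm, along the caddy's x, on the top tier's left part seen from the robot); 0 midway between its two black marks (26 mm apart), negative towards the robot (front low; -0.029 at the start), positive: front too high. 6.5 mm per 0.01 rad, or per 10 mm of shim travel. Takes 1.5 s to come to rest.
- pumice: Bystander: loose grey pumice stone, 85 x 55 x 36 mm, origin under its centre.
- jar: Bystander: loose round glass jar with a twist cap, 66 mm across, 85 mm high, origin under its centre.
- loofah_handle: Bystander: loose hard white plastic loofah handle lying flat, 175 mm long along its x, 18 mm high, origin on its underside near the middle.
- table: Beige ceramic ledge, flat top at z = 0.
Things that resemble listed ones, but are neither listed nor needed, are in the scene too. There is more than one size of the shim; the one meant has the size given above.

How it is judged:
On the way, in this order (a step that is already met when the one before it is completed fails the run):
1. the shim is in line with the front foot, low over the ledge, thin end towards it (x of foot in the frame of shim between 0.03 and 0.18 m and y of foot in the frame of shim between -0.02 and 0.02 m and height (world z) of shim below 0.012 m), for 0.05 s.
2. the shim carries the foot (contact force between shim and caddy above 2 N), for 0.2 s.
At the end, for the whole second after the job is handed in: The level's ball is at rest within 3.5 mm of midway between the marks (caddy within 0.008 rad of level), with the caddy's front foot carried by the shim's ramp (over 2 N, foot within 22 mm of the ramp's centre line), the shim at rest flat on the ledge (within 0.05 rad and 4 mm) (value of joint ball between -0.0035 and 0.0035 m and angle between caddy's own z axis and vertical below 0.008 rad and contact force between shim and caddy above 2 N and x of foot in the frame of shim between 0.02 and 0.11 m and y of foot in the frame of shim between -0.022 and 0.022 m and angle between shim's own z axis and vertical below 0.05 rad and height (world z) of shim below 0.004 m and linear speed of shim below 0.01 m/s); the robot touches nothing.
It fails at once if the hand or arm lifts or presses the caddy (over 4 N) (contact force between any of the fingers, the arm and caddy above 4 N).
It fails at once if the shim is forced against the caddy (over 25 N) (contact force between shim and caddy above 25 N).
It fails at once if the shim is pressed hard on the ledge (over 80 N) (contact force between shim and table above 80 N).
It fails at once if a bystander is shifted by over 20 mm (distance of any of pumice, jar, loofah_handle from where it was at the start of the episode above 0.02 m).
It also fails if it takes over 64 s, if anything falls off the work surface, if the arm or the gripper's body presses on something with over 40 N, if the wrist force passes 120 N, or if a joint passes its speed limit or range.

## Working session

There is one attempt and no reset: what is moved stays moved. The work goes in short steps, Python scripts to look and compute and a tool call to move; the robot and the scene stay as the last step left them, time stands still between calls to the robot, and variables do not carry over. Pictures are saved under pics/ and viewed, at most 10 in all, crops included, and the job is handed in when it is done.

Besides the shell and the picture viewer there is one more tool, called after "Request:" as name(argument=value, ...) on one line, values as JSON. carry_out: Moves the arm, as the interface text tells. Its arguments: {"type":"object","properties":{"deltas":{"type":"array"},"grip":{"type":"number"},"grip_force":{"type":"number"}},"required":["deltas"]}

```bash
ls; mkdir -p pics
cat > h.py <<'E'
import numpy as np, cv2
from scipy.spatial.transform import Rotation as R
from plant import ctrl
def cam(n):
    s=ctrl.get_state(); p,d=ctrl.read_camera(n); m=ctrl.camera_model(n); K=np.array(m["intrinsics"])
    if "extrinsics" in m: T=np.linalg.inv(np.array(m["extrinsics"]))
    else:
        W=np.eye(4); W[:3,:3]=R.from_quat(s["tcp_rot"]).as_matrix(); W[:3,3]=s["eef_pos"]; T=W@np.array(m["hand_eye"])
    return p,d,K,T
def cloud(d,K,T):
    v,u=np.mgrid[:480,:640]; P=np.stack([(u-K[0,2])/K[0,0]*d,(v-K[1,2])/K[1,1]*d,d],-1)
    Q=P@T[:3,:3].T+T[:3,3]; Q[d==0]=np.nan; return Q
def save(n,p): cv2.imwrite("pics/"+n+".png",p[:,:,::-1])
E
python3 - <<'E'
from h import *
np.set_printoptions(precision=3,suppress=True)
ims=[]
for n in ["scene","side"]:
    p,d,K,T=cam(n); Q=cloud(d,K,T); save(n,p); np.save(n+"_Q.npy",Q); np.save(n+"_p.npy",p)
    print(n,T[:3,3],T[:3,2])
    for q in ["shim","shim_fin","caddy","foot","ball","pumice","jar","loofah_handle"]:
        for r in ctrl.find_in(n,q)[:3]:
            u,v=map(int,np.round(r["uv"])); print(q,round(r["score"],2),(u,v),Q[min(v,479),min(u,639)])
print(ctrl.get_state())
E
```

```text
pics
scene [1.357 0.619 1.167] [-0.543 -0.372 -0.753]
shim 0.82 (499, 300) [0.465 0.538 0.033]
shim 0.7 (459, 237) [0.339 0.375 0.037]
shim 0.58 (413, 280) [0.518 0.338 0.021]
shim_fin 0.83 (496, 301) [0.467 0.533 0.028]
shim_fin 0.74 (417, 283) [0.526 0.352 0.027]
shim_fin 0.7 (462, 236) [0.349 0.384 0.056]
caddy 0.56 (268, 272) [0.761 0.079 0.126]
pumice 0.57 (211, 168) [ 0.499 -0.337  0.036]
jar 0.82 (368, 327) [0.734 0.331 0.083]
loofah_handle 0.91 (164, 217) [ 0.707 -0.329  0.017]
side [0.258 0.741 0.878] [ 0.307 -0.602 -0.737]
shim 0.91 (300, 340) [0.51  0.341 0.026]
shim 0.89 (376, 388) [0.326 0.373 0.037]
shim 0.59 (274, 438) [0.442 0.555 0.102]
shim_fin 0.93 (278, 434) [0.455 0.529 0.033]
shim_fin 0.73 (297, 342) [0.514 0.347 0.026]
shim_fin 0.73 (376, 386) [0.323 0.395 0.096]
caddy 0.88 (278, 210) [0.689 0.106 0.128]
pumice 0.77 (412, 162) [ 0.482 -0.323  0.035]
jar 0.63 (224, 295) [0.689 0.345 0.086]
loofah_handle 0.6 (341, 153) [ 0.7   -0.293  0.017]
loofah_handle 0.55 (412, 162) [ 0.482 -0.323  0.035]
{'time': 0.9, 'qpos': array([-1.499,  0.286,  1.577, -0.   ,  1.279, -0.15 ]), 'dq': array([-0.001, -0.002,  0.001,  0.001, -0.001,  0.   ]), 'joint_efforts': array([  0.   , -40.596, -29.294,  -0.   ,   0.   ,   0.   ]), 'eef_pos': array([ 0.149, -0.658,  0.231]), 'tcp_rot': array([ 0.994,  0.111, -0.   ,  0.   ]), 'contact_force': array([ 0.331, -0.266, -0.15 ]), 'wrist_torque': array([-0.008, -0.027, -0.004]), 'finger_force': 0.0, 'opening': 1.0015241323511404}
```

View pics/scene.png

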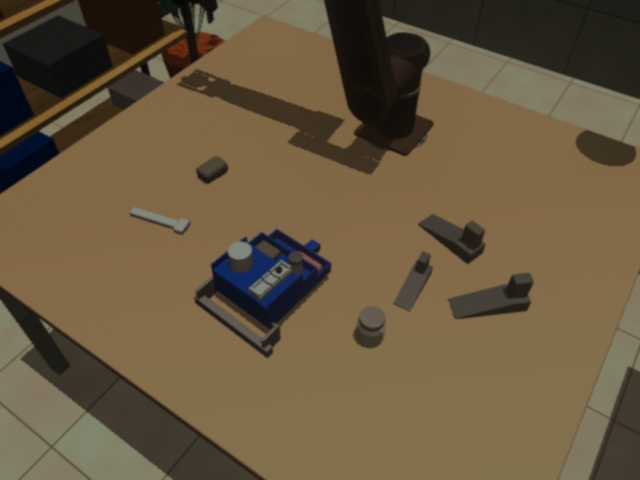

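View pics/side.png

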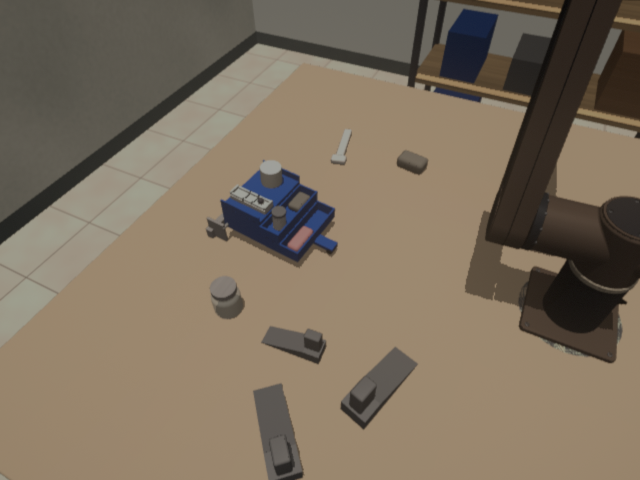

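Three wedges show, in the scene picture at (499,300), (459,237) and (413,280), and in the side picture at (276,436), (376,388) and (297,342). The caddy's tongue is at (313,246) in the scene picture and (326,243) in the side picture. I'll measure the wedges and the caddy from the point clouds.

Run:
```python
from h import *
np.set_printoptions(precision=4,suppress=True)
Q=np.concatenate([np.load(n+"_Q.npy").reshape(-1,3) for n in("scene","side")]); C=np.concatenate([np.load(n+"_p.npy").reshape(-1,3) for n in("scene","side")]).astype(int)
g=np.isfinite(Q).all(1); Q=Q[g];C=C[g]
tb=(Q[:,0]>.3)&(Q[:,0]<.9)&(abs(Q[:,1])<.6)&(abs(Q[:,2])<.01); print("table z",np.median(Q[tb,2]))
for n,c in dict(A=(.46,.52),B=(.35,.38),C=(.515,.345)).items():
    m=(np.hypot(Q[:,0]-c[0],Q[:,1]-c[1])<.13)&(Q[:,2]>.006)&(C.sum(1)<260)&(abs(C[:,0]-C[:,2])<40)
    P=Q[m]
    # keep connected blob near c
    im=np.zeros((300,300),np.uint8); ij=((P[:,:2]-np.array(c)+.15)/.001).astype(int); im[ij[:,0],ij[:,1]]=1
    im=cv2.morphologyEx(im,cv2.MORPH_CLOSE,np.ones((7,7))); k,l,st,_=cv2.connectedComponentsWithStats(im); b=1+np.argmax(st[1:,4]); P=P[l[ij[:,0],ij[:,1]]==b]
    r=cv2.minAreaRect((P[:,:2]*1000).astype(np.float32))
    F=P[P[:,2]>np.percentile(P[:,2],99.5)-.012]
    print(n,len(P),r,"top",np.percentile(P[:,2],[50,99,99.8]),"fin",F.mean(0),"centroid",P.mean(0))
m=(C[:,2]>C[:,0]+40)&(Q[:,0]>.4)&(Q[:,0]<1)&(abs(Q[:,1])<.3)
P=Q[m]; print("caddy",len(P),cv2.minAreaRect((P[:,:2]*1000).astype(np.float32)),P.min(0),P.max(0))
import sys
for n in("scene","side"):
    q=np.load(n+"_Q.npy");u,v=dict(scene=(313,246),side=(326,243))[n]; print(q[v-3:v+4:3,u-4:u+5:4].reshape(-1,3))
p=np.load("scene_p.npy"); s=np.load("side_p.npy")
a=cv2.resize(s[300:480,230:430],None,fx=3,fy=3); b=cv2.resize(s[150:260,190:350],None,fx=3.75,fy=3.75,interpolation=cv2.INTER_CUBIC)
save("shims",a)
save("cad",np.clip(b.astype(int)*1.8,0,255).astype(np.uint8))
```

```text
table z 0.0009868089764828447
A 3371 ((469.17547607421875, 518.0126342773438), (64.91494750976562, 183.016845703125), 41.26985549926758) top [0.0313 0.102  0.104 ] fin [0.4278 0.5653 0.0988] centroid [0.4588 0.5349 0.0395]
B 2374 ((327.0020446777344, 350.2743225097656), (176.2512969970703, 66.29376220703125), 72.89986419677734) top [0.0331 0.1022 0.1044] fin [0.3437 0.4114 0.0984] centroid [0.338  0.3858 0.0424]
C 1434 ((526.920654296875, 344.88616943359375), (137.97193908691406, 47.448368072509766), 4.141055107116699) top [0.0247 0.0775 0.079 ] fin [0.48   0.3435 0.0736] centroid [0.5079 0.3478 0.0304]
caddy 3887 ((691.523681640625, 60.72722244262695), (181.24461364746094, 276.65570068359375), 84.97088623046875) [ 0.553  -0.0393  0.0233] [0.8354 0.1587 0.134 ]
[[0.5733 0.0619 0.0341]
 [0.563  0.0674 0.0278]
 [0.5613 0.0788 0.0336]
 [0.5786 0.0655 0.0297]
 [0.5724 0.0739 0.0292]
 [0.5663 0.0823 0.0288]
 [0.6098 0.0875 0.0635]
 [0.5821 0.0805 0.0312]
 [0.5693 0.0843 0.0209]]
[[0.5896 0.0703 0.0316]
 [0.5804 0.066  0.0318]
 [0.5708 0.0628 0.0332]
 [0.5854 0.0789 0.0311]
 [0.5758 0.0757 0.0325]
 [0.5668 0.0712 0.0323]
 [0.5827 0.0845 0.0267]
 [0.5718 0.084  0.0317]
 [0.5632 0.0789 0.0306]]
```

View pics/shims.png

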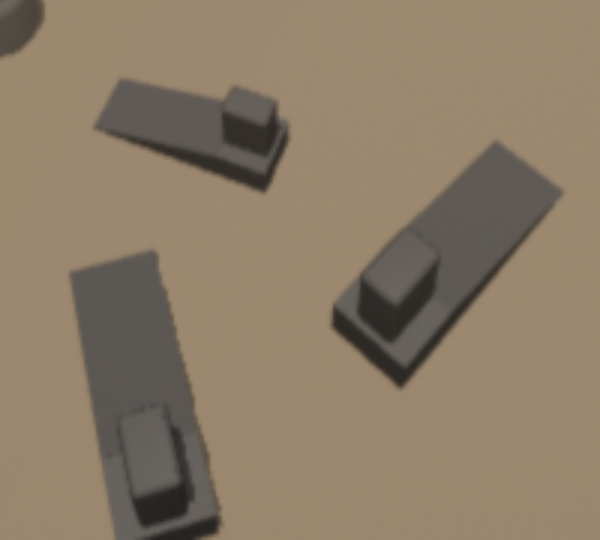

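View pics/cad.png

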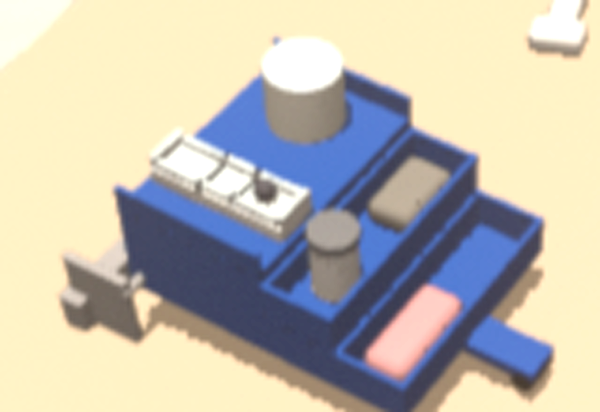

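The wanted shim is C, at (413,280) in scene and (297,342) in side. It measures 138x47 mm and its fin is about 77 mm high. The other two are larger: A at 183x65 mm and B at 176x66 mm. In the caddy crop the ball lies on the robot side of the marks. I'll start moving towards the shim by way of x≈0.47.

Request:
carry_out(deltas=[0.06,-0.024,0,0,0,0,0.12,-0.048,0,0,0,0,0.17,-0.07,0,0,0,0,0.23,-0.093,0,0,0,0,0.285,-0.115,0,0,0,0], grip=100)

```text
time: 1.52
eef_pos: [0.4027, -0.4823, 0.2316]
tcp_rot: [0.994, 0.111, 0.0, 0.0]
contact_force: [-0.5, -0.1, 0.6]
opening: 0.995
finger_force: 0.0
```

```bash
cat > go.py <<'E'
import sys
from h import *
def go(x,y,z,yaw):
    s=ctrl.get_state(); M=R.from_quat(s["tcp_rot"]).as_matrix(); p=np.array(s["eef_pos"])
    t=np.array([[np.cos(yaw),np.sin(yaw),0],[np.sin(yaw),-np.cos(yaw),0],[0,0,-1]]).T
    print("pos",p.round(4),"yaw",np.arctan2(M[1,0],M[0,0]).round(4),"F",np.round(s["contact_force"],2),"t",round(s["time"],2),"q",np.round(s["qpos"],2))
    print("delta",(M.T@(np.array([x,y,z])-p)).round(4),R.from_matrix(M.T@t).as_rotvec().round(4))
if __name__=="__main__": go(*map(float,sys.argv[1:5]))
E
python3 go.py 0.48 -0.1 0.23 0.07
python3 - <<'E'
from h import *
np.set_printoptions(precision=4,suppress=True)
for n in("scene","side"):
    Q=np.load(n+"_Q.npy").reshape(-1,3);C=np.load(n+"_p.npy").reshape(-1,3).astype(int)
    g=np.isfinite(Q).all(1)&(C[:,2]>C[:,0]+40); Q=Q[g]
    T=Q[(Q[:,0]<.595)&(Q[:,0]>.5)&(abs(Q[:,1]-.07)<.05)&(Q[:,2]>.02)&(Q[:,2]<.045)]
    top=T[T[:,2]>.027]; print(n,len(T),len(top),top.mean(0),cv2.minAreaRect((top[:,:2]*1000).astype(np.float32)))
E
```

```text
pos [ 0.4027 -0.4823  0.2316] yaw 0.2216 F [-0.49 -0.08  0.59] t 1.52 q [-1.04  0.18  1.7   0.    1.26  0.31]
delta [ 0.1594 -0.356   0.0014] [ 0.0006 -0.0003  0.1516]
scene 83 82 [0.5722 0.0707 0.031 ] ((570.9533081054688, 69.49983978271484), (28.14787483215332, 27.832122802734375), 85.04004669189453)
side 140 138 [0.5743 0.0732 0.0316] ((574.61767578125, 72.80026245117188), (30.20513916015625, 42.075809478759766), 86.34616088867188)
```

Request:
carry_out(deltas=[0.035,-0.05,0,0,0,0.03,0.065,-0.103,0,0,0,0.06,0.09,-0.16,0,0,0,0.09,0.12,-0.215,0,0,0,0.12,0.14,-0.275,0,0,0,0.15])

```text
time: 2.15
eef_pos: [0.4777, -0.1835, 0.2317]
tcp_rot: [0.999, 0.035, 0.001, 0.0]
contact_force: [0.1, -0.2, -0.1]
opening: 1.0
finger_force: 0.0
```

```bash
python3 go.py 0.44 0.34 0.23 0.07
```

```text
pos [ 0.4777 -0.1835  0.2317] yaw 0.0707 F [ 0.09 -0.17 -0.06] t 2.15 q [-0.57 -0.08  1.97  0.    1.25  0.93]
delta [-0.0006 -0.5249  0.0015] [ 0.0005 -0.0012  0.0007]
```

Request:
carry_out(deltas=[0,-0.06,0,0,0,0,0,-0.12,0,0,0,0,0,-0.18,0,0,0,0,0,-0.24,0,0,0,0,0,-0.3,0,0,0,0])

```text
time: 2.78
eef_pos: [0.4554, 0.1157, 0.2318]
tcp_rot: [0.999, 0.036, 0.001, -0.0]
contact_force: [1.2, -0.2, 0.4]
opening: 1.001
finger_force: 0.0
```

Request:
carry_out(deltas=[0,-0.06,0,0,0,0,0.01,-0.12,0,0,0,0,0.02,-0.17,0,0,0,0,0.02,-0.22,0,0,0,0,0.02,-0.225,0,0,0,0])

```text
time: 3.4
eef_pos: [0.4589, 0.3423, 0.2313]
tcp_rot: [0.999, 0.038, -0.0, -0.0]
contact_force: [0.9, -0.7, -0.1]
opening: 0.998
finger_force: 0.0
```

```bash
python3 - <<'E'
from h import *
np.set_printoptions(precision=4,suppress=True)
p,d,K,T=cam("wrist"); Q=cloud(d,K,T); save("w1",p)
for q in("shim","shim_fin"):
    for r in ctrl.find_in("wrist",q)[:3]:
        u,v=map(int,r["uv"]); print(q,r["score"],(u,v),Q[min(v,479),min(u,639)])
Q=Q.reshape(-1,3); C=p.reshape(-1,3).astype(int)
P=Q[np.isfinite(Q).all(1)&(np.hypot(Q[:,0]-.52,Q[:,1]-.345)<.1)&(Q[:,2]>.004)&(Q[:,2]<.09)&(C.max(1)<140)]
F=P[P[:,2]>.066]; print(cv2.minAreaRect((P[:,:2]*1000).astype(np.float32)),"fin",F.mean(0),cv2.minAreaRect((F[:,:2]*1000).astype(np.float32)),len(P),len(F))
E
python3 go.py 0.48 0.3435 0.13 0.07
```

```text
shim 0.98 (143, 198) [0.46   0.5272 0.0309]
shim 0.93 (289, 318) [0.333  0.371  0.0321]
shim 0.58 (324, 147) [0.5242 0.3454 0.0218]
shim_fin 0.86 (287, 318) [0.3347 0.3731 0.0353]
shim_fin 0.83 (326, 147) [0.5243 0.3434 0.0211]
shim_fin 0.57 (145, 198) [0.4599 0.5257 0.0297]
((521.400146484375, 383.9992370605469), (133.628173828125, 122.26060485839844), 4.352983474731445) fin [0.4785 0.3417 0.0745] ((477.81884765625, 341.5688781738281), (33.40970993041992, 21.187515258789062), 4.110268592834473) 5972 896
pos [0.4594 0.3393 0.2312] yaw 0.0721 F [-0.41  0.31 -0.24] t 3.55 q [ 0.46  0.06  1.84 -0.    1.25  1.96]
delta [ 0.0209 -0.0028  0.1012] [0.0007 0.0002 0.0021]
```

View pics/w1.png

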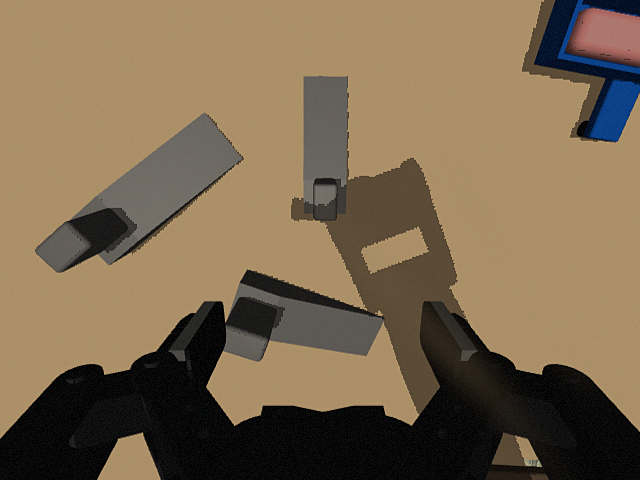

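The wrist picture shows the chosen shim straight ahead with its fin at about (325,197) and its thin end at (325,78). The fin is at (0.478, 0.3416) with yaw 0.072. The caddy's tongue and foot show at upper right, (600,118). Going down to grasp.

Request:
carry_out(deltas=[0.01,-0.001,0.05,0,0,0,0.019,-0.001,0.1,0,0,0,0.019,-0.001,0.145,0,0,0,0.019,-0.001,0.18,0,0,0,0.019,-0.001,0.19,0,0,0])

```text
time: 4.18
eef_pos: [0.477, 0.3397, 0.0388]
tcp_rot: [0.999, 0.035, -0.002, 0.001]
contact_force: [-0.9, 0.7, -0.8]
opening: 0.997
finger_force: 0.0
```

```bash
python3 go.py 0.478 0.3416 0.036 0.072
```

```text
pos [0.477  0.3397 0.0388] yaw 0.0697 F [-0.88  0.73 -0.79] t 4.17 q [ 0.45  0.33  1.91 -0.    0.91  1.95]
delta [ 0.0011 -0.0018  0.0028] [ 0.0021  0.0048 -0.0023]
```

Request:
carry_out(deltas=[0.001,-0.002,0.002,0,0,0,0.001,-0.002,0.002,0,0,0,0.001,-0.002,0.002,0,0,0,0.001,-0.002,0.002,0,0,0,0.001,-0.002,0.002,0,0,0], grip=0, grip_force=40)

```text
time: 4.8
eef_pos: [0.4802, 0.3446, 0.0409]
tcp_rot: [0.999, 0.036, 0.001, -0.0]
contact_force: [-1.7, -0.1, 5.1]
opening: 0.253
finger_force: 40.2
```

```bash
python3 go.py 0.44 0.3416 0.12 0.0
```

```text
pos [0.4802 0.3446 0.0409] yaw 0.0719 F [-1.71 -0.15  5.14] t 4.8 q [ 0.45  0.33  1.9  -0.    0.9   1.95]
delta [-0.0401  0.     -0.0792] [-0.0009 -0.0022  0.0719]
```

Request:
carry_out(deltas=[0,0,-0.03,0,0,0,-0.01,0,-0.06,0,0,0.03,-0.02,0.05,-0.08,0,0,0.06,-0.03,0.11,-0.08,0,0,0.1,-0.035,0.15,-0.08,0,0,0.13])

```text
time: 5.42
eef_pos: [0.454, 0.1902, 0.119]
tcp_rot: [1.0, -0.03, -0.0, 0.0]
contact_force: [0.2, 0.6, -0.8]
opening: 0.251
finger_force: 39.7
```

```bash
python3 - <<'E'
from h import *
np.set_printoptions(precision=4,suppress=True)
p,d,K,T=cam("wrist"); p,d,K,T=cam("wrist"); Q=cloud(d,K,T); save("w2",p); np.savez("w2",p=p,Q=Q)
for r in ctrl.find_in("wrist","foot")[:3]+ctrl.find_in("wrist","ball")[:3]:
    u,v=map(int,r["uv"]); print(r["score"],(u,v),Q[v,u])
Q=Q.reshape(-1,3);C=p.reshape(-1,3).astype(int)
g=np.isfinite(Q).all(1)&(C[:,2]>C[:,0]+40); B=Q[g]
T_=B[(B[:,0]<.595)&(B[:,0]>.5)&(B[:,2]>.027)&(B[:,2]<.045)&(abs(B[:,1]-.07)<.05)]
print("tongue",len(T_),T_.mean(0),cv2.minAreaRect((T_[:,:2]*1000).astype(np.float32)))
A=B[(B[:,2]>.02)]; print("all",cv2.minAreaRect((A[:,:2]*1000).astype(np.float32)),A.min(0),A.max(0))
E
python3 go.py 0.44 0.15 0.08 -0.087
```

```text
0.58 (461, 75) [0.5622 0.0865 0.0127]
tongue 3945 [0.5744 0.0715 0.0303] ((574.0654296875, 70.91944885253906), (30.47069549560547, 44.1939582824707), 84.84259033203125)
all ((576.03466796875, 70.88969421386719), (30.72064208984375, 48.33270263671875), 83.84266662597656) [0.5514 0.0544 0.0208] [0.6016 0.0878 0.0335]
pos [0.4547 0.1915 0.119 ] yaw -0.0598 F [ 0.62  0.98 -1.01] t 5.62 q [0.19 0.01 2.11 0.   1.03 1.82]
delta [-0.0122  0.0424  0.039 ] [-0.0003  0.0006  0.0272]
```

View pics/w2.png

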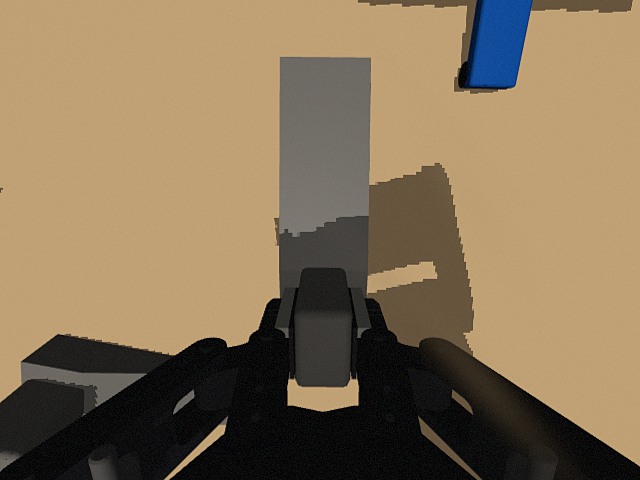

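The wrist picture shows the shim centred in the grip and lined up straight ahead, with its thin edge at (325,58). The tongue tip is at (490,85) and the foot at (463,75). The tongue yaw is -0.09 and the foot is near (0.560, 0.072). I'll line up at a shim x of about 0.135.

Request:
carry_out(deltas=[-0.01,0.05,0,0,0,0.015,-0.02,0.09,0,0,0,0.03,-0.023,0.1085,0.02,0,0,0.03,-0.023,0.1085,0.055,0,0,0.03,-0.023,0.1085,0.065,0,0,0.03])

```text
time: 6.25
eef_pos: [0.4241, 0.0857, 0.0523]
tcp_rot: [0.999, -0.044, -0.002, -0.0]
contact_force: [0.0, 0.4, -1.3]
opening: 0.254
finger_force: 40.0
```

```bash
python3 go.py 0.4255 0.0844 0.042 -0.09
python3 - <<'E'
from h import *
p,d,K,T=cam("wrist"); Q=cloud(d,K,T); save("w3",p)
q=Q.reshape(-1,3);C=p.reshape(-1,3).astype(int);ok=np.isfinite(q).all(1)
M=ok&(C[:,2]>C[:,0]+40); B=q[M]; B=B[(B[:,0]<.595)&(B[:,2]>.026)&(B[:,2]<.045)&(abs(B[:,1]-.07)<.05)]
print("tongue",cv2.minAreaRect((B[:,:2]*1000).astype(np.float32)))
g=ok&(C.max(1)-C.min(1)<25)&(q[:,0]>.47)&(q[:,0]<.56)&(q[:,2]>.006)&(abs(q[:,1]-.075)<.045); S=q[g]
print("shim",cv2.minAreaRect((S[:,:2]*1000).astype(np.float32)),S.min(0),S.max(0))
# ramp plane
A=np.c_[S[:,:2],np.ones(len(S))]; print(np.linalg.lstsq(A,S[:,2],rcond=None)[0])
E
```

```text
pos [0.4241 0.0857 0.0523] yaw -0.0872 F [ 0.03  0.42 -1.29] t 6.25 q [-0.04 -0.01  2.28  0.    0.88  1.62]
delta [0.0015 0.0012 0.0102] [-0.      0.0047  0.0028]
tongue ((552.7498168945312, 72.45000457763672), (29.32331657409668, 2.7210910320281982), 85.31346130371094)
shim ((511.12762451171875, 76.88695526123047), (44.08978271484375, 86.0875244140625), 84.60610961914062) [0.47000199 0.0529     0.01137239] [0.55524941 0.10242051 0.0330398 ]
[-0.2478112   0.02208219  0.14521469]
```

Request:
carry_out(deltas=[0.001,0.001,0.005,0,0,0.002,0.001,0.001,0.008,0,0,0.002,0.001,0.001,0.0105,0,0,0.002,0.001,0.001,0.0105,0,0,0.002])

```text
time: 6.8
eef_pos: [0.4269, 0.084, 0.044]
tcp_rot: [0.999, -0.045, 0.0, -0.0]
contact_force: [0.7, 0.1, -1.1]
opening: 0.253
finger_force: 40.1
```

```bash
python3 go.py 0.4455 0.0826 0.041 -0.09
```

```text
pos [0.4269 0.084  0.044 ] yaw -0.0901 F [ 0.74  0.06 -1.15] t 6.8 q [-0.04  0.01  2.28  0.    0.86  1.62]
delta [ 0.0187 -0.0003  0.003 ] [-0.     -0.0003 -0.0001]
```

Request:
carry_out(deltas=[0,0,0.001,0,0,0,0,0,0.002,0,0,0,0,0,0.0035,0,0,0,0,0,0.0035,0,0,0])

```text
time: 7.3
eef_pos: [0.4272, 0.0839, 0.0409]
tcp_rot: [0.999, -0.045, 0.0, 0.0]
contact_force: [-1.7, -1.1, 3.7]
opening: 0.25
finger_force: 40.6
```

```bash
python3 go.py 0.4455 0.0826 0.041 -0.09
```

```text
pos [0.4272 0.0839 0.0409] yaw -0.0902 F [-1.74 -1.15  3.66] t 7.3 q [-0.04  0.01  2.28 -0.    0.85  1.62]
delta [ 0.0184 -0.0004 -0.0001] [-0.     -0.0007 -0.0002]
```

Request:
carry_out(deltas=[0.004,0,0,0,0,0,0.009,0,0,0,0,0,0.014,0,0,0,0,0,0.019,0,0,0,0,0,0.024,0,0,0,0,0])

```text
time: 7.92
eef_pos: [0.4512, 0.0818, 0.0409]
tcp_rot: [0.999, -0.045, 0.0, -0.0]
contact_force: [-1.8, 0.7, 5.4]
opening: 0.253
finger_force: 41.0
```

Request:
carry_out(deltas=[0.002,0,0,0,0,0,0.005,0,0,0,0,0,0.008,0,0,0,0,0,0.011,0,0,0,0,0,0.014,0,0,0,0,0])

```text
time: 8.55
eef_pos: [0.465, 0.0806, 0.0409]
tcp_rot: [0.999, -0.045, 0.0, -0.0]
contact_force: [-4.0, -0.6, 6.2]
opening: 0.251
finger_force: 41.2
```

```bash
cat > lv.py <<'E'
from h import *
np.set_printoptions(precision=4,suppress=True)
for n in("side","scene"):
    p,d,K,T=cam(n); Q=cloud(d,K,T)
    for r in ctrl.find_in(n,"ball")[:2]: u,v=map(int,r["uv"]); print(n,r["score"],(u,v),Q[v,u])
    np.savez("lv_"+n,p=p,Q=Q)
E
python3 lv.py; python3 go.py 0.47 0.08 0.041 -0.09
```

```text
scene 0.72 (333, 265) [ 0.5755  0.1385 -0.001 ]
pos [0.4655 0.0805 0.0409] yaw -0.0903 F [0.03 1.01 4.86] t 8.75 q [-0.04  0.1   2.19  0.    0.85  1.62]
delta [ 0.0045  0.0001 -0.0001] [-0.0002 -0.002  -0.0003]
```

```bash
cat > ball.py <<'E'
from h import *
def ball(p,Q,show=None):
    # points on/above level bar, rasterised in caddy axes (yaw -0.09), mm
    c,s=np.cos(-.09),np.sin(-.09); X=(Q[...,0]*c+Q[...,1]*s)*1000; Y=(-Q[...,0]*s+Q[...,1]*c)*1000; Z=Q[...,2]*1000
    C=p.astype(int); sat=C.max(-1)-C.min(-1); br=C.sum(-1)
    reg=(Z>120)&(Z<230)&(X>640)&(X<850)&(Y>50)
    bar=reg&(br>330)&(sat<70)
    k,l,st,_=cv2.connectedComponentsWithStats(cv2.morphologyEx(bar.astype(np.uint8),cv2.MORPH_CLOSE,np.ones((5,5))))
    b=1+np.argmax(st[1:,4]); m=l==b
    hull=np.zeros(m.shape,np.uint8); cv2.fillConvexPoly(hull,cv2.convexHull(np.argwhere(m)[:,::-1].astype(np.int32)),1)
    m=hull>0; y0,y1=np.nanpercentile(Y[m],[3,97]); x0,x1=np.nanpercentile(X[m],[.5,99.5])
    print("bar",m.sum(),"x",x0.round(1),x1.round(1),"y",y0.round(1),y1.round(1),"z",np.nanmedian(Z[m]).round(1),"mid",((x0+x1)/2).round(1))
    h=[]
    for a in np.arange(x0,x1,3):
        t=m&(X>=a)&(X<a+3); h.append((int(a+1.5),int(t.sum()),int(np.percentile(br[t],10)) if t.any() else 0,int((br[t]<200).sum()),int(np.median(Z[t])) if t.any() else 0))
    print(*h)
if __name__=="__main__":
    for n in("side","scene"):
        print(n,"start"); ball(np.load(n+"_p.npy"),np.load(n+"_Q.npy"))
        f=np.load("lv_"+n+".npz"); print(n,"now"); ball(f["p"],f["Q"])
E
python3 ball.py
```

```text
side start
bar 566 x 706.3 922.6 y 131.3 182.1 z 127.3 mid 814.5
(707, 23, 229, 0, 128) (710, 12, 321, 0, 130) (713, 8, 293, 0, 125) (716, 8, 335, 0, 127) (719, 15, 335, 0, 123) (722, 24, 231, 1, 125) (725, 26, 157, 9, 128) (728, 20, 182, 5, 127) (731, 13, 198, 2, 129) (734, 11, 200, 1, 128) (737, 9, 333, 0, 126) (740, 11, 331, 0, 129) (743, 10, 290, 0, 124) (746, 15, 219, 0, 124) (749, 12, 285, 0, 125) (752, 17, 270, 0, 125) (755, 16, 342, 0, 126) (758, 16, 332, 0, 125) (761, 17, 352, 0, 126) (764, 17, 341, 0, 126) (767, 15, 299, 0, 125) (770, 10, 271, 0, 126) (773, 18, 235, 0, 127) (776, 15, 247, 0, 127) (779, 14, 344, 0, 126) (782, 14, 313, 0, 125) (785, 18, 326, 0, 126) (788, 12, 328, 0, 125) (791, 15, 324, 0, 127) (794, 19, 303, 0, 127) (797, 12, 321, 0, 127) (800, 17, 328, 0, 127) (803, 13, 300, 0, 129) (806, 14, 293, 0, 127) (809, 31, 282, 0, 131) (812, 16, 314, 0, 134) (815, 2, 316, 0, 123) (818, 0, 0, 0, 0) (821, 0, 0, 0, 0) (824, 0, 0, 0, 0) (827, 0, 0, 0, 0) (830, 0, 0, 0, 0) (833, 0, 0, 0, 0) (836, 0, 0, 0, 0) (839, 0, 0, 0, 0) (842, 0, 0, 0, 0) (845, 0, 0, 0, 0) (848, 0,
[... 2670 characters left out ...]
, 304, 0, 128) (728, 14, 188, 4, 131) (731, 16, 137, 9, 130) (734, 15, 107, 9, 131) (737, 29, 95, 12, 128) (740, 13, 178, 2, 125) (743, 17, 276, 0, 125) (746, 9, 222, 0, 125) (749, 17, 210, 1, 125) (752, 19, 251, 0, 126) (755, 11, 306, 0, 125) (758, 17, 300, 0, 126) (761, 11, 293, 0, 127) (764, 14, 297, 0, 127) (767, 17, 289, 0, 126) (770, 13, 289, 0, 127) (773, 15, 211, 0, 126) (776, 18, 219, 0, 127) (779, 13, 307, 0, 127) (782, 14, 302, 0, 126) (785, 17, 302, 0, 127) (788, 18, 302, 0, 126) (791, 11, 323, 0, 126) (794, 17, 291, 0, 129) (797, 18, 307, 0, 127) (800, 11, 302, 0, 126) (803, 15, 318, 0, 127) (806, 8, 316, 0, 132) (809, 9, 360, 0, 133) (812, 11, 347, 0, 135) (815, 5, 323, 0, 136)
```

The marks lie at x 748 and 774.5 mm (caddy axes, middle 761.3). The ball has only just begun to move, from about 727 to 728.5 in side and about 735 in scene. The two views are biased opposite ways, so I'll average them. Pushing on.

Request:
carry_out(deltas=[0.003,0,0,0,0,0,0.006,0,0,0,0,0,0.009,0,0,0,0,0,0.012,0,0,0,0,0,0.015,0,0,0,0,0])

```text
time: 9.38
eef_pos: [0.4762, 0.0796, 0.0408]
tcp_rot: [0.999, -0.045, -0.005, -0.0]
contact_force: [-16.3, 1.8, 20.2]
opening: 0.248
finger_force: 42.5
```

Request:
carry_out(deltas=[0.002,0,0,0,0,0,0.004,0,0,0,0,0,0.006,0,0,0,0,0,0.008,0,0,0,0,0,0.01,0,0,0,0,0])

```text
time: 10.0
eef_pos: [0.4834, 0.0791, 0.0407]
tcp_rot: [0.999, -0.045, -0.009, -0.0]
contact_force: [-22.5, 1.3, 25.4]
opening: 0.253
finger_force: 43.6
```

```bash
cat > lv2.py <<'E'
from h import *
def ball(p,Q):
    c,s=np.cos(-.09),np.sin(-.09); X=(Q[...,0]*c+Q[...,1]*s)*1000; Y=(-Q[...,0]*s+Q[...,1]*c)*1000; Z=Q[...,2]*1000
    br=p.astype(int).sum(-1); sat=np.ptp(p.astype(int),axis=-1)
    # level bar region: y 145..180; dark neutral pixels = ball, mean of its extent
    m=(X>712)&(X<812)&(Y>148)&(Y<182)&(Z>118)&(sat<60)&(br<200)
    k,l,st,_=cv2.connectedComponentsWithStats(m.astype(np.uint8),connectivity=8)
    if k<2: return None
    b=l==1+np.argmax(st[1:,4]); return int(b.sum()),X[b].min().round(1),X[b].max().round(1),X[b].mean().round(1),Y[b].mean().round(1),Z[b].mean().round(1)
if __name__=="__main__":
    for n in("side","scene"):
        print(n,"start",ball(np.load(n+"_p.npy"),np.load(n+"_Q.npy")))
        p,d,K,T=cam(n); Q=cloud(d,K,T); np.savez("lv_"+n,p=p,Q=Q); print(n,"now",ball(p,Q))
E
python3 lv2.py; python3 go.py 0.5 0.08 0.041 -0.09
```

```text
side start (17, np.float64(723.3), np.float64(732.9), np.float64(727.4), np.float64(168.7), np.float64(133.6))
side now (10, np.float64(722.5), np.float64(732.6), np.float64(726.7), np.float64(169.4), np.float64(134.3))
scene start (36, np.float64(726.9), np.float64(739.2), np.float64(734.2), np.float64(164.4), np.float64(134.0))
scene now (36, np.float64(727.4), np.float64(739.8), np.float64(734.3), np.float64(164.2), np.float64(134.3))
pos [0.4837 0.0792 0.0407] yaw -0.0894 F [-21.31   1.54  25.12] t 10.1 q [-0.05  0.14  2.14  0.    0.88  1.61]
delta [ 0.0161 -0.0023 -0.0006] [0.0004 0.0171 0.0006]
```

The push is too hard (22 N forward, 25 N up) and the ball hasn't moved. The tool has pitched 0.017 rad nose-down, which presses the thin end on the ledge. I'll unload by pitching back, rising slightly and easing off.

Request:
carry_out(deltas=[-0.002,0,-0.001,0,0,0,-0.003,0,-0.001,0,0.008,0,-0.003,0,-0.002,0,0.015,0,-0.003,0,-0.002,0,0.015,0])

```text
time: 10.6
eef_pos: [0.4843, 0.0789, 0.0407]
tcp_rot: [0.999, -0.045, 0.005, 0.0]
contact_force: [-3.2, 2.3, -3.0]
opening: 0.251
finger_force: 39.8
```

```bash
python3 go.py 0.5 0.078 0.041 -0.09
python3 - <<'E'
from h import *
p,d,K,T=cam("side"); q=p[190:290,270:390]
save("s3",np.clip(cv2.resize(q,None,fx=6,fy=6,interpolation=cv2.INTER_CUBIC).astype(int)*1.7,0,255).astype(np.uint8))
E
```

```text
pos [0.4843 0.0789 0.0407] yaw -0.0901 F [-3.19  2.34 -2.96] t 10.6 q [-0.05  0.13  2.15 -0.    0.85  1.62]
delta [ 0.0158 -0.0005 -0.0001] [-0.0003 -0.0099 -0.0001]
```

View pics/s3.png

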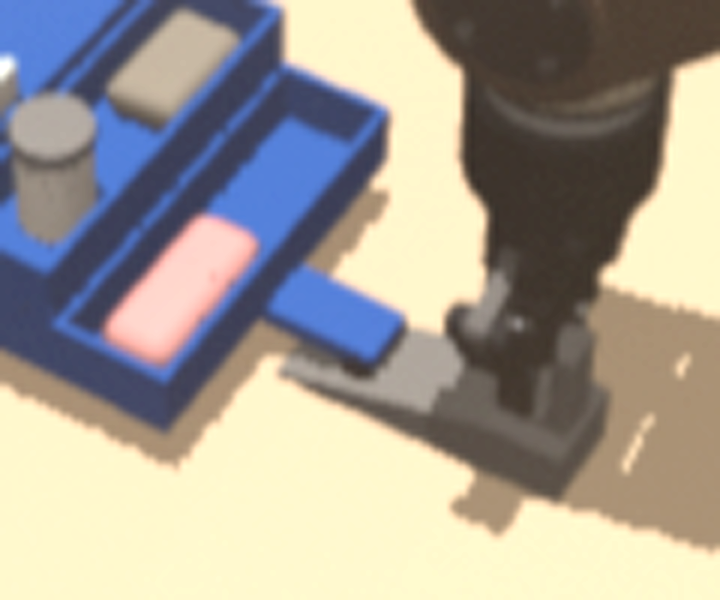

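The crop shows the shim lying well under the tongue, with the foot on the ramp at about (365,355). The load is now small. I'll go on in small steps, watching the force.

Request:
carry_out(deltas=[0.002,0,0,0,0,0,0.004,0,0,0,0,0,0.006,0,0,0,0,0,0.008,0,0,0,0,0])

```text
time: 11.15
eef_pos: [0.4901, 0.0781, 0.0409]
tcp_rot: [0.999, -0.045, 0.002, 0.0]
contact_force: [-11.5, 2.1, 5.1]
opening: 0.252
finger_force: 40.8
```

```bash
python3 go.py 0.5 0.0776 0.041 -0.09; python3 lv2.py
```

```text
pos [0.4901 0.0781 0.0409] yaw -0.0898 F [-11.5    2.12   5.08] t 11.15 q [-0.05  0.15  2.13 -0.    0.86  1.62]
delta [ 0.0099 -0.0004 -0.0001] [ 0.0008 -0.0033  0.0002]
side start (17, np.float64(723.3), np.float64(732.9), np.float64(727.4), np.float64(168.7), np.float64(133.6))
side now (13, np.float64(727.2), np.float64(740.8), np.float64(731.2), np.float64(168.8), np.float64(134.6))
scene start (36, np.float64(726.9), np.float64(739.2), np.float64(734.2), np.float64(164.4), np.float64(134.0))
scene now (34, np.float64(731.2), np.float64(742.9), np.float64(738.7), np.float64(164.3), np.float64(135.7))
```

Request:
carry_out(deltas=[0.002,0,0,0,0.001,0,0.004,0,0,0,0.002,0,0.006,0,0,0,0.003,0,0.008,0,0,0,0.004,0,0.01,0,0,0,0.004,0])

```text
time: 11.88
eef_pos: [0.4998, 0.0771, 0.0407]
tcp_rot: [0.999, -0.045, 0.003, 0.001]
contact_force: [-11.4, 0.9, 3.0]
opening: 0.25
finger_force: 40.6
```

```bash
python3 go.py 0.5 0.0776 0.041 -0.09; python3 lv2.py |grep now
```

```text
pos [0.4998 0.0771 0.0407] yaw -0.0899 F [-11.44   0.9    2.98] t 11.88 q [-0.05  0.16  2.11 -0.    0.86  1.61]
delta [ 0.0001 -0.0005 -0.0003] [ 0.001  -0.0066  0.0001]
side now (12, np.float64(733.3), np.float64(742.2), np.float64(736.4), np.float64(168.9), np.float64(134.6))
scene now (45, np.float64(737.8), np.float64(750.6), np.float64(745.6), np.float64(163.9), np.float64(134.2))
```

Request:
carry_out(deltas=[0.002,0,0,0,0,0,0.004,0,0,0,0,0,0.006,0,0,0,0,0,0.008,0,0,0,0,0,0.01,0,0,0,0,0])

```text
time: 12.6
eef_pos: [0.5098, 0.0761, 0.0407]
tcp_rot: [0.999, -0.045, 0.003, 0.001]
contact_force: [-11.7, 1.1, 1.9]
opening: 0.25
finger_force: 40.6
```

Request:
carry_out(deltas=[0,0,0,0,0,0,0,0,0,0,0,0,0,0,0,0,0,0,0,0,0,0,0,0,0,0,0,0,0,0])

```text
time: 13.22
eef_pos: [0.5102, 0.0761, 0.0407]
tcp_rot: [0.999, -0.045, 0.004, 0.001]
contact_force: [-9.1, 0.7, 0.5]
opening: 0.253
finger_force: 40.4
```

Request:
carry_out(deltas=[0,0,0,0,0,0,0,0,0,0,0,0,0,0,0,0,0,0,0,0,0,0,0,0,0,0,0,0,0,0])

```text
time: 13.85
eef_pos: [0.5102, 0.0761, 0.0408]
tcp_rot: [0.999, -0.045, 0.004, 0.001]
contact_force: [-9.7, 1.1, 1.0]
opening: 0.25
finger_force: 40.4
```

```bash
python3 go.py 0.52 0.0758 0.041 -0.09; python3 lv2.py |grep now
```

```text
pos [0.5102 0.0761 0.0408] yaw -0.09 F [-9.66  1.08  1.04] t 13.85 q [-0.05  0.18  2.09 -0.    0.86  1.61]
delta [ 0.0098 -0.0006 -0.0002] [ 0.0009 -0.008   0.    ]
side now (13, np.float64(743.9), np.float64(754.0), np.float64(748.6), np.float64(167.7), np.float64(134.6))
scene now (37, np.float64(750.6), np.float64(761.3), np.float64(756.5), np.float64(164.2), np.float64(137.4))
```

```bash
cat > mk.py <<'E'
from h import *
for n in("side","scene"):
    for tag,(p,Q) in dict(start=(np.load(n+"_p.npy"),np.load(n+"_Q.npy")),now=(np.load("lv_"+n+".npz")["p"],np.load("lv_"+n+".npz")["Q"])).items():
        c,s=np.cos(-.09),np.sin(-.09); X=(Q[...,0]*c+Q[...,1]*s)*1000; Y=(-Q[...,0]*s+Q[...,1]*c)*1000; Z=Q[...,2]*1000
        br=p.astype(int).sum(-1)
        m=(Z>115)&(Y>150)&(Y<178)&(X>690)&(X<830)&(np.ptp(p.astype(int),axis=-1)<75)
        h=[]
        for a in range(736,796,2):
            t=m&(abs(X-a)<1.5); h.append(f"{a}:{int(br[t].mean()) if t.any() else 0}")
        print(n,tag,"x ext",np.percentile(X[m&(Z>118)],[1,99]).round(1)," ".join(h))
E
python3 mk.py
python3 - <<'E'
from h import *
a=[]
for n,(r,c) in dict(side=((175,220),(215,275)),scene=((255,305),(245,305))).items():
    p=np.load("lv_%s.npz"%n)["p"][r[0]:r[1],c[0]:c[1]]; a.append(cv2.resize(p,(600,290),interpolation=cv2.INTER_CUBIC))
save("lev1",np.clip(np.vstack(a).astype(int)*1.5,0,255).astype(np.uint8))
E
```

```text
side start x ext [692.5 813.1] 736:325 738:461 740:429 742:367 744:358 746:298 748:317 750:357 752:406 754:435 756:440 758:444 760:419 762:419 764:439 766:419 768:400 770:381 772:315 774:310 776:355 778:393 780:409 782:416 784:442 786:450 788:444 790:429 792:430 794:441
side now x ext [691.8 815.3] 736:491 738:464 740:454 742:455 744:411 746:343 748:281 750:247 752:266 754:277 756:356 758:353 760:433 762:453 764:486 766:471 768:484 770:484 772:405 774:384 776:369 778:396 780:448 782:470 784:473 786:456 788:451 790:477 792:479 794:463
scene start x ext [691.4 815.7] 736:185 738:199 740:279 742:339 744:321 746:262 748:226 750:251 752:308 754:355 756:344 758:344 760:353 762:348 764:340 766:346 768:338 770:300 772:256 774:236 776:254 778:305 780:349 782:360 784:350 786:329 788:346 790:352 792:346 794:359
scene now x ext [690.9 817.8] 736:384 738:352 740:356 742:372 744:314 746:303 748:238 750:223 752:188 754:190 756:163 758:202 760:208 762:315 764:379 766:382 768:372 770:379 772:365 774:295 776:232 778:242 780:283 782:349 784:386 786:377 788:375 790:382 792:389 794:386
```

View pics/lev1.png

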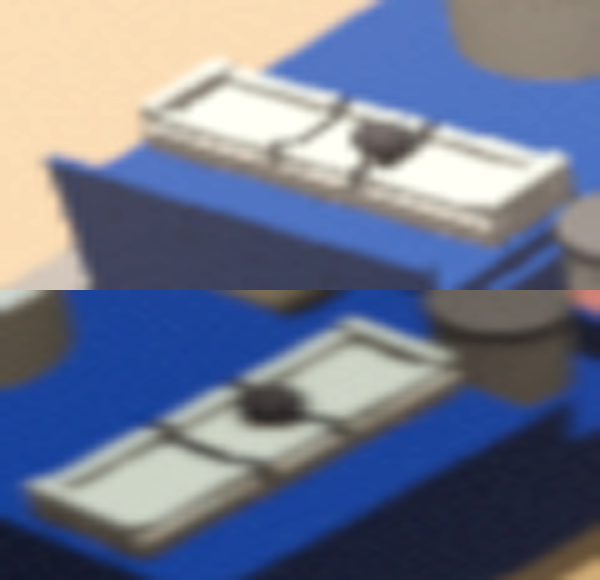

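The level crops show the ball in both views just inside the robot-side mark, reading about -10 mm. That leaves roughly 15 mm of travel. I'll push 13 mm, let it settle and measure.

Request:
carry_out(deltas=[0.002,0,0,0,0,0,0.004,0,0,0,0,0,0.007,0,0,0,0,0,0.01,0,0,0,0,0,0.013,0,0,0,0,0])

```text
time: 14.58
eef_pos: [0.5228, 0.0749, 0.0407]
tcp_rot: [0.999, -0.045, 0.003, 0.001]
contact_force: [-11.7, 0.7, 1.5]
opening: 0.257
finger_force: 40.4
```

Request:
carry_out(deltas=[0,0,0,0,0,0,0,0,0,0,0,0,0,0,0,0,0,0,0,0,0,0,0,0,0,0,0,0,0,0])

```text
time: 15.2
eef_pos: [0.5234, 0.0749, 0.0407]
tcp_rot: [0.999, -0.045, 0.004, 0.001]
contact_force: [-7.3, 1.2, -1.0]
opening: 0.253
finger_force: 40.1
```

Request:
carry_out(deltas=[0,0,0,0,0,0,0,0,0,0,0,0,0,0,0,0,0,0,0,0,0,0,0,0,0,0,0,0,0,0])

```text
time: 15.82
eef_pos: [0.5234, 0.0749, 0.0408]
tcp_rot: [0.999, -0.045, 0.004, 0.001]
contact_force: [-8.7, 1.0, -0.2]
opening: 0.253
finger_force: 40.1
```

```bash
python3 go.py 0.52 0.0758 0.041 -0.09; python3 lv2.py |grep now; python3 mk.py | grep now
```

```text
pos [0.5234 0.0749 0.0408] yaw -0.09 F [-8.67  1.04 -0.24] t 15.82 q [-0.05  0.21  2.06 -0.    0.86  1.61]
delta [-0.0034 -0.0006 -0.0003] [ 0.0009 -0.0087 -0.    ]
side now (10, np.float64(756.4), np.float64(763.2), np.float64(758.7), np.float64(168.7), np.float64(136.8))
scene now (39, np.float64(751.0), np.float64(771.1), np.float64(764.9), np.float64(164.4), np.float64(138.0))
side now x ext [692.4 815.9] 736:464 738:470 740:505 742:467 744:466 746:445 748:352 750:317 752:319 754:332 756:312 758:299 760:297 762:306 764:295 766:322 768:350 770:397 772:410 774:369 776:323 778:375 780:398 782:449 784:479 786:464 788:460 790:479 792:466 794:476
scene now x ext [691.1 819.2] 736:364 738:388 740:402 742:376 744:364 746:351 748:329 750:278 752:244 754:259 756:307 758:280 760:279 762:237 764:220 766:230 768:197 770:202 772:289 774:311 776:260 778:236 780:282 782:353 784:375 786:384 788:379 790:381 792:399 794:392
```

The reading is about -1 mm. I'll push 1 mm more, then let go and check.

Request:
carry_out(deltas=[0.001,0,0,0,0,0,0.001,0,0,0,0,0,0.001,0,0,0,0,0])

```text
time: 16.3
eef_pos: [0.524, 0.0748, 0.0407]
tcp_rot: [0.999, -0.045, 0.004, 0.001]
contact_force: [-8.7, 0.6, 0.3]
opening: 0.254
finger_force: 40.1
```

Request:
carry_out(deltas=[-0.001,0,0,0,0,0,-0.002,0,0,0,0,0,-0.003,0,0,0,0,0,-0.003,0,0,0,0,0,-0.003,0,0,0,0,0], grip=70)

```text
time: 16.92
eef_pos: [0.5256, 0.075, 0.0432]
tcp_rot: [0.999, -0.045, 0.01, 0.0]
contact_force: [0.5, -0.2, -0.2]
opening: 0.703
finger_force: 0.0
```

Request:
carry_out(deltas=[-0.001,0,-0.02,0,0,0,-0.002,0,-0.05,0,0,0,-0.003,0,-0.09,0,0,0,-0.003,0,-0.12,0,0,0,-0.003,0,-0.12,0,0,0])

```text
time: 17.55
eef_pos: [0.5221, 0.0754, 0.1661]
tcp_rot: [0.999, -0.045, 0.013, 0.0]
contact_force: [-0.4, -1.1, 0.0]
opening: 0.7
finger_force: 0.0
```

Request:
carry_out(deltas=[0,0,0,0,0,0,0,0,0,0,0,0,0,0,0,0,0,0,0,0,0,0,0,0,0,0,0,0,0,0])

```text
time: 18.18
eef_pos: [0.52, 0.0755, 0.1627]
tcp_rot: [0.999, -0.045, 0.009, 0.0]
contact_force: [-0.0, 0.0, -0.3]
opening: 0.702
finger_force: 0.0
```

```bash
python3 go.py 0.52 0.0758 0.041 -0.09; python3 lv2.py |grep now; python3 mk.py | grep now
python3 - <<'E'
from h import *
a=[]
for n,(r,c) in dict(side=((175,220),(215,275)),scene=((255,305),(245,305))).items():
    p=np.load("lv_%s.npz"%n)["p"][r[0]:r[1],c[0]:c[1]]; a.append(cv2.resize(p,(600,290),interpolation=cv2.INTER_CUBIC))
save("lev2",np.clip(np.vstack(a).astype(int)*1.5,0,255).astype(np.uint8))
E
```

```text
pos [0.52   0.0755 0.1627] yaw -0.0902 F [-0.03  0.01 -0.27] t 18.18 q [-0.05  0.01  2.01 -0.    1.09  1.61]
delta [-0.0023 -0.0003  0.1216] [ 0.     -0.0185 -0.0002]
side now (10, np.float64(756.9), np.float64(765.2), np.float64(759.9), np.float64(168.6), np.float64(137.2))
scene now (42, np.float64(751.3), np.float64(775.5), np.float64(765.5), np.float64(164.1), np.float64(137.5))
side now x ext [691.1 817.3] 736:468 738:465 740:464 742:477 744:464 746:436 748:356 750:308 752:318 754:363 756:382 758:324 760:277 762:251 764:293 766:315 768:324 770:411 772:397 774:371 776:315 778:377 780:406 782:443 784:466 786:478 788:456 790:469 792:480 794:467
scene now x ext [691.7 819.4] 736:374 738:383 740:386 742:385 744:378 746:350 748:328 750:260 752:232 754:261 756:329 758:308 760:283 762:264 764:210 766:187 768:199 770:223 772:267 774:317 776:256 778:250 780:282 782:338 784:372 786:376 788:384 790:380 792:385 794:382
```

View pics/lev2.png

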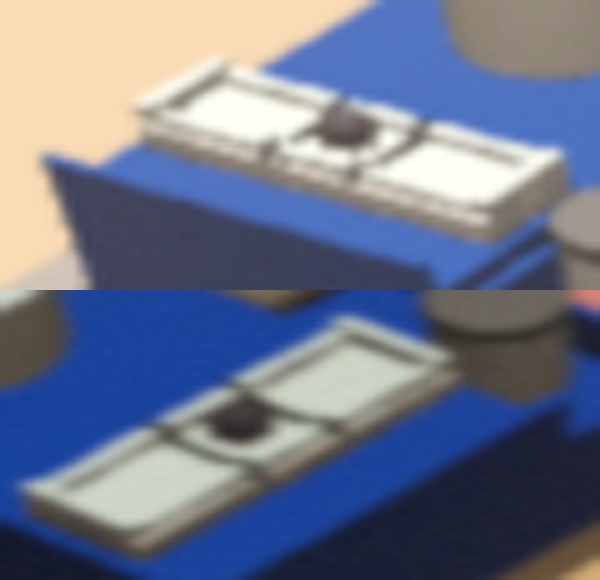

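The ball sits midway between the marks in both views. I'll check that it has come to rest and that the shim lies flat, then hand in.

Request:
carry_out(deltas=[0,0,0,0,0,0,0,0,0,0,0,0,0,0,0,0,0,0,0,0,0,0,0,0,0,0,-0.02,0,0,0])

```text
time: 18.9
eef_pos: [0.5183, 0.0756, 0.1812]
tcp_rot: [0.999, -0.045, 0.007, 0.0]
contact_force: [0.7, -0.2, -0.6]
opening: 0.7
finger_force: 0.0
```

```bash
python3 lv2.py |grep now
python3 - <<'E'
from h import *
for n in("wrist","side"):
    p,d,K,T=cam(n); q=cloud(d,K,T).reshape(-1,3); C=p.reshape(-1,3).astype(int)
    c,s=np.cos(-.09),np.sin(-.09); x=q[:,0]*c+q[:,1]*s-(.5225*c+.075*s); y=-q[:,0]*s+q[:,1]*c-(-.5225*s+.075*c)
    for nm,g in dict(ramp=(x>.016)&(x<.03)&(abs(y)<.018)&(q[:,2]>.01)&(q[:,2]<.04),fin=(abs(x)<.03)&(abs(y)<.02)&(q[:,2]>.066)&(q[:,2]<.085)).items():
        g&=np.ptp(C,axis=1)<40
        if g.sum()>5: print(n,nm,g.sum(),"xyz mm",(np.array([x[g].mean(),y[g].mean(),q[g,2].mean()])*1000).round(1),"slope",np.linalg.lstsq(np.c_[x[g],y[g],np.ones(g.sum())],q[g,2],rcond=None)[0][:2].round(3))
E
```

```text
side now (11, np.float64(755.8), np.float64(764.8), np.float64(760.1), np.float64(168.1), np.float64(137.1))
scene now (42, np.float64(750.9), np.float64(772.4), np.float64(765.5), np.float64(164.1), np.float64(137.4))
wrist ramp 516 xyz mm [21.9 -0.1 26.8] slope [-0.16  -0.007]
wrist fin 1133 xyz mm [-0.3 -0.5 74.4] slope [-0.034  0.   ]
side ramp 36 xyz mm [24.6  4.6 27.8] slope [-0.176 -0.   ]
side fin 129 xyz mm [-2.3  1.8 74.2] slope [ 0.074 -0.177]
```

```bash
python3 -c "
from plant import ctrl
print(ctrl.sign_off())"
```

```text
the job is handed in; nothing more can be done
None
```

I handed the job in: the shim lies flat under the caddy's front foot, in line with it, the level's ball rests about midway between its marks, and the hand is clear. I never saw the contact forces themselves. My hardest push briefly read about 22 N forward at the wrist, before I eased off and went on more gently. The hand-in returned no verdict.

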